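# Get the paste brush out and lay it on its rest

## Task

Raise the lid of the brush box by its overhanging front edge and swing it right over so that it stays open by itself. Then lift out the wide paste brush, leaving the narrow one in the box, and lay it down, without dropping it, on the brush rest: handle in the notch, head across the plain rail, flat and in line with the rest, with its bristles hanging free beyond the rail. Leave the lid open and do not disturb the other things on the bench.

Things in the scene. Friction and masses are not known exactly. Their poses are not given: they have to be found in the camera images.
- lid (a joint): angle of the box's lid, rad: 0 closed, grows as it opens. The lid (about 260 g) turns freely, without a latch; under 2 N at the lip raises it. Let go below about 1.52 (1.57 is upright) it falls shut; past that it falls back by itself onto the hinges' stop at 1.92, leaning away from the robot, and stays there
- lid_lip (a point): middle of the lid's lower front edge; moves with the lid. The lid is a plain pale board, 216 mm from hinge line to front edge, 260 wide, 10 thick, no knob; the front edge overhangs the box's front wall by 20 mm and can be raised from below. Closed: 65 mm above the bench; x from the front edge (nearest the robot) towards the hinge, y along the edge, z up; axes turn with the lid
- lid_hinge (a point): middle of the hinge line, which runs along y on top of the box's far wall, 65 mm above the bench, level with the closed lid's underside; axes as for lid_lip. The lid's underside passes through this point and lid_lip
- box_rim (a point): centre of the brush box's mouth, level with its rim, 65 mm above the bench. Open pale wooden box, fixed: 196 (x) by 256 mm (y) outside, walls and floor 8 mm; x points from front wall to hinge. In it two cross battens (10 mm thick, at x = +25.5 and -62.5 mm, tops 30 mm above the bench) carry the brushes; a partition 6 mm thick along x (top 42 mm above the bench) halves it, a brush on either side
- wide_brush_grip (a point): the wide brush: where to hold it, in the middle of its handle's width and thickness, 7 mm above its underside. It lies flat, top 44 mm above the bench, bristles towards the hinge, in either half of the box. Flat paste brush 165 mm long, 14 thick, 75 to 120 g: straight wooden handle 28 mm wide from 53 mm behind to 17 mm ahead of this point. x points along it to the bristles, z up from its flat face
- wide_brush_root (a point): the wide brush: middle of the line where the bristles leave the wooden head, 76 mm ahead of wide_brush_grip, at the same height, same axes. The head widens to 90 mm (full width from 39 to 76 mm ahead of the grip point); the dark bristles beyond are 36 mm long, 85 wide, 10 thick. The centre of mass lies about 34 mm ahead of the grip point
- narrow_brush_grip (a point): the narrow brush, same shape and length but with a head only 45 mm wide, lying in the other half of the box; same point and axes. It stays in the box
- rest_seat (a point): the brush rest: centre between its two rails, level with their tops, 45 mm above the bench. Fixed wooden stand, base board 112 (x) by 104 mm (y), 12 thick. Two cross rails 14 mm thick: the plain one, flat-topped, centred at x = +44 mm, carries the brush's head; the notched one, at x = -44 mm, its handle. x points from the notched to the plain rail, roughly away from the robot; z up
- rest_notch (a point): middle of the floor of the notch in the near rail of the rest, 45 mm above the bench; axes as rest_seat. Two cheeks 15 mm high leave the notch open upwards, 40 mm wide (y) at its floor, 52 at the top. A brush lying in the notch and on the plain rail is level; its bristles hang free once their root is beyond x = 51 mm of rest_seat. Well placed, the root is about 65 mm ahead of rest_seat
- paperweight: bystander: brass bar paperweight, 120 x 22 x 18 mm with a small knob to 34 mm; origin under its centre, long side along x
- paper_folder: bystander: flat dark horn paper folder, 150 x 24 x 5 mm, lying beside the brush rest; origin under its centre, long side along x
- paste_bowl: bystander: white bowl, 124 mm across, 58 mm high; origin under its centre
- paste_jar: bystander: lidded glass jar, 72 mm across, 85 mm high; origin under its centre
- mug: bystander: white mug, 80 mm across, 90 mm high, handle at its +y; origin under its centre
- tape_roll: bystander: roll of paper tape lying flat, 96 mm across, 24 mm high; origin under its centre
- mister: bystander: clear spray bottle, 68 mm across, 164 mm high; origin under its centre
There are look-alikes about, which are no part of the job. Leave any purple or turquoise look-alike of the part that bears rest_seat alone.

How it is judged:
By the outcome, as a careful person would: the job done as asked, in the order asked, and still so for the second after the job is handed in, with the robot touching nothing.
It also fails if it takes over 69 s, if anything falls off the work surface, if the arm or the gripper's body presses on something with over 40 N, if the wrist force passes 120 N, or if a joint passes its speed limit or range.

## Robot

A 7-joint arm with a two-finger parallel gripper is mounted at the origin on the work surface. World frame = base frame: x ahead of the robot, y to its left, z up, the work surface at z = 0. Lengths are in m, angles in rad, forces in N, time in s.
With the tool pointing down it reaches from about 0.425 to 0.95 m from the base axis. Payload 4.7 kg.
Tool frame: the origin (TCP) lies on the centre line of the jaws, within the pads' length; the fingertips stand robot.nose_length ahead of it and the grasp point (between the pads) lies 8 mm behind it (robot.nose_length is the distance from the TCP to the fingertips, in m); z points along the fingers, x is the direction in which the jaws open and shut, and the axes are right-handed (so a half turn about z gives the same grasp; the last joint's range is limited). The gripper opens to 85 mm and grips with 20 to 120 N. Pads are 22 mm wide; open, the fingers measure 114 mm over their backs; the gripper's body (76 mm by 85 mm) begins 54 mm behind the grasp point. The pads swing forward as they close: fully open they stand 13 mm farther back than shut.
Start: joints at [1.222, 0.469, -0.049, 1.532, 0.024, 1.141, -0.082], TCP at [0.212, -0.641, 0.242] pointing down, gripper open.
Joint ranges: [-2.59, 2.59], [-0.33, 1.99], [-1.39, 1.29], [0.1, 2.45], [-1.04, 4.18], [0.21, 1.99], [-2.66, 2.66]. Speed limits (rad/s): [2.57, 2.57, 3.14, 3.14, 3.14, 3.14, 3.14].

## Interface

Orientations are given as [roll, pitch, yaw] about the fixed x, y, z axes, in that order (R = Rz(yaw) Ry(pitch) Rx(roll)).
In Python, from plant import robot gives the robot as it stands. Calls block until the motion is done:
- robot.goto(position, orientation): joint-space move of the TCP to a pose.
- robot.move_straight(position, vel=0.15, attitude=None, contact_N=None): straight line of the TCP; attitude=None keeps the orientation; vel is the mean speed in m/s. With contact_N (N) it stops when the force on the tool has changed by that much, and returns True; else False.
- robot.move_joints(angles): joint-space move.
- robot.grip(opening, strength=None): opening from 0.0 (shut) to 1.0 (fully open); strength is the grip in N (None keeps the last); returns when the fingers have stopped.
- robot.sleep(seconds).
- robot.inverse_kinematics(position, orientation): joint angles nearest the present ones, or None.
- robot.sense(): the state.
- robot.grab_frame(name): name is "scene" or "top" or "wrist"; returns a dict with "image" (400x640x3 uint8, red, green, blue), "range_z" (400x640 float32, m along the optical axis (not along the pixel's ray), 0 where there is no reading), "fx", "fy", "cx", "cy" (pixels), "R" (3x3) and "t" (3): a world point X has camera coordinates R X + t. Camera axes: x right, y down, z forward; pixel columns grow to the right and rows downward; lengths in m; the calibration is good to about 2 mm. The wrist camera is an equidistant fisheye: a pixel r from the principal point sees the ray r / f radians off the axis. A picture is of the moment at which its call begins.
A pose or a line that the arm cannot do raises robot.IKError and nothing moves.
- robot.close_job(): hands the job in, once; it reports no verdict.
The state is a dict: "t": time; "joint_pos": joint angles; "joint_velocities": joint speeds; "effort": joint torques, N m; "tcp_pos": TCP position; "tcp_rot": TCP orientation; "wrist_force": force on the tool from outside, world axes, zero at the start; "torque": the same for the moment, N m; "opening": opening from 0.0 (shut) to 1.0 (fully open).
Only numpy, scipy, OpenCV 4.12 (cv2) and the standard library are available. Lean on these libraries where they do the work, as an engineer would, in place of code of your own. Each camera call takes 0.05 s, during which the arm holds its last target.

## Working session

There is one attempt and no reset: what is moved stays moved. The work goes in short steps, each a Python script; the robot and the scene stay as the last script left them, time stands still between calls to the robot, and variables do not carry over. Pictures are saved under pics/ and viewed, and the job is handed in when it is done.

```bash
ls; mkdir -p pics
python3 - <<'E'
from plant import robot
import cv2, numpy as np, pickle
print(robot.sense(), robot.nose_length)
for n in ("scene","top","wrist"):
    f=robot.grab_frame(n); pickle.dump(f,open(f"{n}0.pkl","wb"))
    cv2.imwrite(f"pics/{n}0.png",f["image"][:,:,::-1])
    print(n,f["fx"],f["cx"],f["cy"],f["R"],f["t"], -np.array(f["R"]).T@f["t"])
E
```

```text
pics
{'t': 0.0, 'joint_pos': array([ 1.22205534,  0.46948028, -0.04857429,  1.53369869,  0.02411184,
        1.1409909 , -0.08229869]), 'joint_velocities': array([-0.00094432, -0.00094876,  0.00012242,  0.00049203,  0.00125767,
        0.00016566, -0.00069616]), 'effort': array([ 9.47978447e-05, -5.10307002e+01, -4.61753458e-02, -2.37711543e+01,
        1.08247128e-02,  7.20037657e-03,  3.81141859e-06]), 'tcp_pos': array([ 0.21204969, -0.64023464,  0.24123313]), 'tcp_rot': array([ 3.14149969e+00,  1.98907052e-03, -1.25093587e+00]), 'wrist_force': array([ 0.1723916 , -0.2782431 , -0.43476285]), 'torque': array([-0.00868776, -0.04368195, -0.00822913]), 'opening': 1.0001605631826342} 0.011
scene 377.1572095363032 316.5847122115303 195.2415497104292 [[ 0.84969721  0.52724616 -0.00511202]
 [ 0.38109244 -0.620802   -0.68510834]
 [-0.3643943   0.58018649 -0.72842325]] [-0.49809018 -0.13361633  1.82830378] [ 1.14036948 -0.8810903   1.23769107]
top 480.213564050484 326.4011823544011 190.28441365718297 [[-0.01402696 -0.99988607 -0.00557586]
 [-0.99729778  0.01439239 -0.0720416 ]
 [ 0.07211364  0.00455027 -0.99738604]] [0.07628459 0.56635711 1.58412396] [0.45165979 0.06091648 1.62120975]
wrist 309.70691628693146 325.00097387049374 197.00146908737878 [[ 3.15223760e-01 -9.49017012e-01 -8.32227052e-04]
 [-9.07360409e-01 -3.01643910e-01  2.92759354e-01]
 [-2.78084643e-01 -9.15295745e-02 -9.56185792e-01]] [-0.67498112 -0.03865493  0.37911817] [ 0.28312307 -0.61752806  0.37326226]
```

View pics/scene0.png

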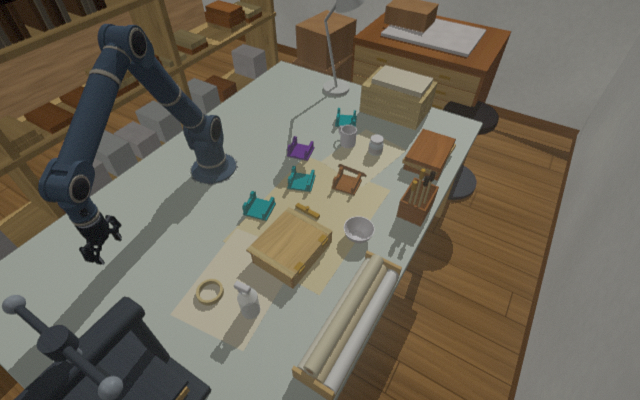

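View pics/top0.png

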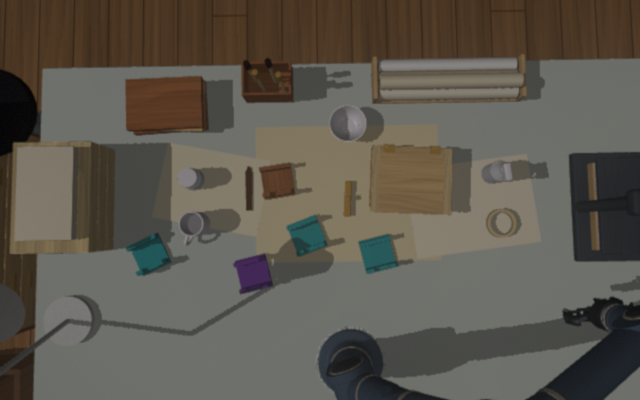

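View pics/wrist0.png

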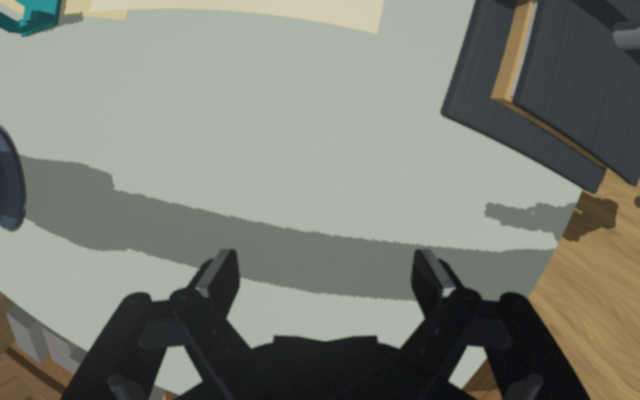

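The top view shows the box at about (412,180), with its hinges on the far side. Candidates for the rest are the brown wooden stand (278,181), three turquoise ones (308,235), (379,253) and (150,253), and a purple one (253,273). Only the brown wooden stand fits, because the coloured ones are named as look-alikes. I'll confirm this in an enlarged crop.

```bash
cat > h.py <<'E'
import numpy as np, cv2, pickle
def load(n): return pickle.load(open(n,"rb"))
def ray(f,u,v):
    R=np.array(f["R"]);t=np.array(f["t"])
    d=R.T@np.array([(u-f["cx"])/f["fx"],(v-f["cy"])/f["fy"],1.]); return -R.T@t,d
def onplane(f,u,v,z):
    c,d=ray(f,u,v); return c+d*(z-c[2])/d[2]
def cloud(f):
    h,w=f["range_z"].shape; u,v=np.meshgrid(np.arange(w),np.arange(h)); z=f["range_z"]
    P=np.stack([(u-f["cx"])/f["fx"]*z,(v-f["cy"])/f["fy"]*z,z],-1)
    return (P-np.array(f["t"]))@np.array(f["R"])
def proj(f,X):
    c=np.array(f["R"])@X+np.array(f["t"]); return c[0]/c[2]*f["fx"]+f["cx"],c[1]/c[2]*f["fy"]+f["cy"]
E
python3 - <<'E'
from h import *
f=load("top0.pkl"); im=f["image"][:,:,::-1]
a=cv2.resize(im[135:295,235:335],(500,800)[::1] and (375,600),interpolation=cv2.INTER_CUBIC)
b=cv2.resize(im[130:230,340:470],(780,600),interpolation=cv2.INTER_CUBIC)
cv2.imwrite("pics/crop_rest.png",cv2.resize(im[150:210,240:320],(800,600),interpolation=cv2.INTER_CUBIC)); cv2.imwrite("pics/crop_box.png",b)
P=cloud(f)
for u,v in [(412,180),(412,205),(360,230),(278,180),(263,181),(293,181),(264,188),(268,165),(289,170)]:
    print(u,v,P[v,u].round(3))
E
```

```text
412 180 [ 0.593 -0.209  0.075]
412 205 [ 0.512 -0.207  0.073]
360 230 [ 0.433 -0.043 -0.003]
278 180 [0.605 0.231 0.011]
263 181 [0.603 0.282 0.008]
293 181 [ 0.602  0.181 -0.001]
264 188 [0.579 0.279 0.004]
268 165 [0.657 0.265 0.008]
289 170 [0.638 0.193 0.011]
```

View pics/crop_rest.png

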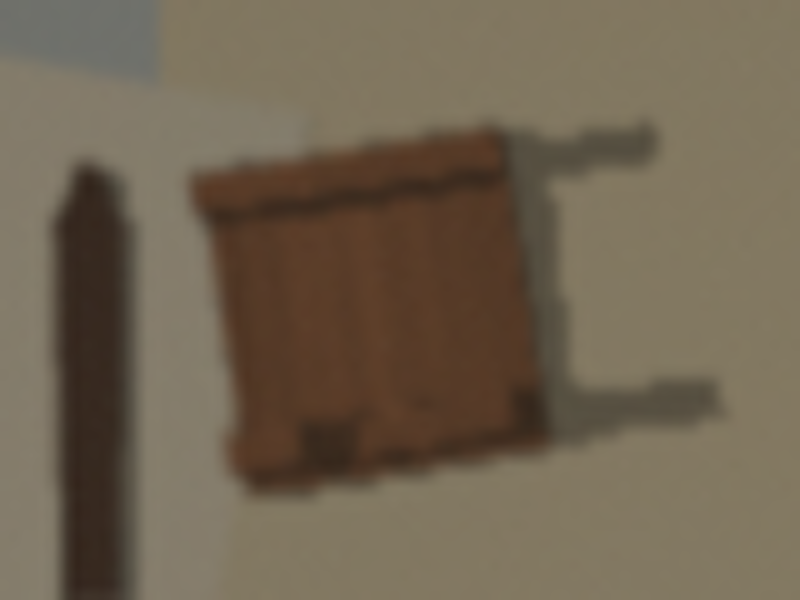

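View pics/crop_box.png

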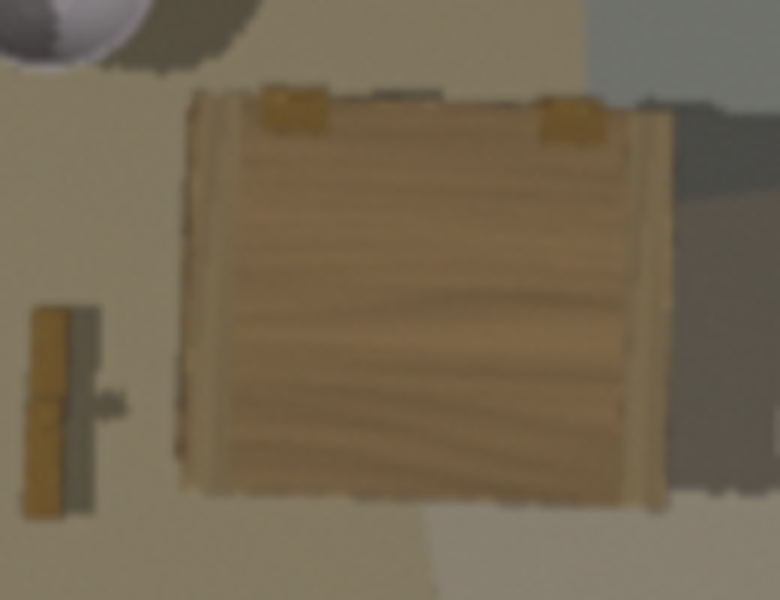

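The crop confirms it: the brown wooden stand has its plain rail on the far side and a notched rail with two cheeks on the near side. The folder lies to its left. Next I'll measure the lid.

```bash
python3 - <<'E'
from h import *
f=load("top0.pkl")
P=cloud(f)
c=np.array([onplane(f,340+u/6-.4,130+v/6-.4,.075) for u,v in [(182,487),(665,507),(672,110),(197,95)]]); print(c.round(3))
print("front",np.linalg.norm(c[1]-c[0]),"side",np.linalg.norm(c[2]-c[1]),np.linalg.norm(c[3]-c[0]))
m=(abs(P[...,2]-.075)<.012)&(abs(P[...,0]-.6)<.18)&(abs(P[...,1]+.21)<.17)
m=cv2.morphologyEx(m.astype(np.uint8),cv2.MORPH_OPEN,np.ones((5,5)))
cs,_=cv2.findContours(m,cv2.RETR_EXTERNAL,cv2.CHAIN_APPROX_NONE)
k=max(cs,key=cv2.contourArea)[:,0]
X=np.array([onplane(f,u,v,.075)[:2] for u,v in k],np.float32)
r=cv2.minAreaRect(X*1000);print(r); print(cv2.boxPoints(r).round(1))
E
python3 - <<'E'
from plant import robot
import numpy as np
from scipy.spatial.transform import Rotation as Ro
for x,z in [(.48,.06),(.5,.12),(.55,.2),(.68,.28),(.73,.28)]:
  for a in (30,40,45,50,60):
    a=np.radians(a); ok=[]
    for yaw in (-.02,):
      d=np.array([np.cos(a),0,-np.sin(a)])
      for s in (1,-1):
        xt=np.array([0,s,0.]); R=np.stack([xt,np.cross(d,xt),d],1); R=Ro.from_euler('z',yaw).as_matrix()@R
        q=robot.inverse_kinematics([x,-.21,z],Ro.from_matrix(R).as_euler('xyz'))
        ok.append(None if q is None else np.round(q,1).tolist())
    print(x,z,round(np.degrees(a)),ok)
E
```

```text
[[ 0.495 -0.071  0.075]
 [ 0.481 -0.329  0.075]
 [ 0.695 -0.34   0.075]
 [ 0.707 -0.084  0.075]]
front 0.2586034961302889 side 0.21458939259552606 0.21234259216078966
((596.2405395507812, -206.06103515625), (260.2460021972656, 220.5979766845703), 86.89633178710938)
[[ 479.1 -330. ]
 [ 699.3 -342. ]
 [ 713.4  -82.1]
 [ 493.1  -70.2]]
0.48 0.06 30 [None, None]
0.48 0.06 40 [None, None]
0.48 0.06 45 [None, None]
0.48 0.06 50 [[1.4, 0.8, -1.2, 2.4, 2.3, 0.5, -0.1], [1.2, 0.6, -0.8, 2.4, 3.0, 0.3, 2.3]]
0.48 0.06 60 [[1.4, 0.7, -1.2, 2.3, 1.7, 0.4, 0.4], None]
0.5 0.12 30 [None, None]
0.5 0.12 40 [None, None]
0.5 0.12 45 [[1.4, 0.6, -1.2, 2.4, 2.5, 0.3, -0.4], [1.3, 0.5, -1.0, 2.4, 3.0, 0.3, 2.3]]
0.5 0.12 50 [[1.4, 0.6, -1.1, 2.3, 2.1, 0.3, -0.0], [0.9, 0.3, -0.4, 2.4, 3.9, 0.2, 1.3]]
0.5 0.12 60 [[1.4, 0.6, -1.2, 2.2, 1.3, 0.4, 0.8], [1.4, 0.6, -1.2, 2.2, 1.3, 0.4, -2.3]]
0.55 0.2 30 [[1.5, 0.6, -1.2, 2.4, 3.1, 0.4, -1.0], [1.5, 0.6, -1.2, 2.4, 3.1, 0.4, 2.2]]
0.55 0.2 40 [[1.2, 0.3, -0.8, 2.3, 3.7, 0.2, -1.7], [1.2, 0.3, -0.8, 2.3, 3.7, 0.2, 1.4]]
0.55 0.2 45 [None, None]
0.55 0.2 50 [
[... 383 characters left out ...]
9, 1.1, 0.4, 0.9], [0.6, 0.3, -0.3, 2.0, -0.7, 0.2, -0.7]]
0.68 0.28 50 [[1.0, 0.4, -0.9, 1.9, 0.4, 0.3, 1.5], [0.6, 0.3, -0.3, 1.9, -0.3, 0.3, -1.0]]
0.68 0.28 60 [[0.8, 0.4, -0.7, 1.8, 0.3, 0.6, 1.6], [0.5, 0.3, -0.3, 1.8, -0.1, 0.6, -1.3]]
0.73 0.28 30 [[1.2, 0.6, -1.2, 2.0, 2.3, 0.3, -0.2], [0.8, 0.4, -0.6, 2.0, 3.5, 0.2, 1.5]]
0.73 0.28 40 [[1.2, 0.6, -1.2, 1.9, 1.4, 0.3, 0.7], [1.2, 0.6, -1.2, 1.9, 1.4, 0.3, -2.5]]
0.73 0.28 45 [[1.2, 0.7, -1.2, 1.8, 1.2, 0.5, 0.9], [0.5, 0.4, -0.3, 1.8, -0.5, 0.2, -0.9]]
0.73 0.28 50 [[1.0, 0.5, -1.0, 1.8, 0.7, 0.4, 1.2], [0.5, 0.4, -0.3, 1.8, -0.2, 0.3, -1.1]]
0.73 0.28 60 [[0.8, 0.5, -0.8, 1.6, 0.4, 0.6, 1.5], [0.5, 0.4, -0.3, 1.7, -0.0, 0.6, -1.3]]
```

Lid: front edge middle is about (0.4875,-0.200) and yaw is about -0.052. The front measures 259 mm against 260, and the side about 214 mm against 216, so it agrees. I'll raise it with the closed, tilted fingers under the lip, following the arc, and test IK for that path first.

```bash
cat >> h.py <<'E'
from scipy.spatial.transform import Rotation as Ro
LIP=np.array([.4875,-.200,.065]); BY=-.052
bx=np.array([np.cos(BY),np.sin(BY),0]); by=np.array([-bx[1],bx[0],0]); HG=LIP+.216*bx
ez=np.array([0,0,1.])
def tool(a,yaw,s=1):
    a=np.radians(a); Rz=Ro.from_euler('z',yaw).as_matrix()
    d=np.array([np.cos(a),0,-np.sin(a)]); xt=np.array([0,s,0.])
    R=Rz@np.stack([xt,np.cross(d,xt),d],1)
    return Ro.from_matrix(R).as_euler('xyz'), Rz@d, Rz@np.array([np.sin(a),0,np.cos(a)])
def lidtcp(th,a,yaw,s=.022,yo=0.,off=0.):
    e,d,u=tool(a,yaw); base=HG+yo*by; r=-np.cos(th)*bx+np.sin(th)*ez
    if th<np.radians(a): L=base+.216*r; C=L+s*d
    else: C=base+(.216-s)*r
    return C-.011*d-(.011+off)*u
E
python3 - <<'E'
from plant import robot
from h import *
for a in (55,60,65):
  for yaw in (-.05,-.25,-.4):
   for s in (1,-1):
    out=[]
    for th in (0,.3,.6,.9,1.2,1.5,1.85):
      e,_,_=tool(a,yaw,s); q=robot.inverse_kinematics(lidtcp(th,a,yaw),e)
      out.append('None' if q is None else ' '.join('%.1f'%v for v in q))
    print(a,yaw,s,out)
E
```

```text
55 -0.05 1 ['1.4 0.8 -1.2 2.4 2.1 0.5 0.1', '1.4 0.6 -1.1 2.3 1.8 0.3 0.3', '1.4 0.4 -1.2 2.2 1.1 0.3 0.9', '1.0 0.3 -0.8 2.1 0.1 0.2 1.7', '0.9 0.3 -0.7 2.0 0.2 0.3 1.7', '0.9 0.4 -0.8 1.9 0.4 0.4 1.5', '0.9 0.6 -0.9 1.7 0.7 0.5 1.2']
55 -0.05 -1 ['1.1 0.6 -0.8 2.4 2.6 0.3 2.6', 'None', '1.4 0.4 -1.2 2.2 1.1 0.3 -2.3', '0.7 0.2 -0.4 2.1 -0.4 0.2 -0.9', '0.6 0.2 -0.3 2.0 -0.2 0.3 -1.1', '0.5 0.3 -0.3 1.9 -0.1 0.4 -1.2', '0.4 0.4 -0.2 1.7 -0.1 0.4 -1.3']
55 -0.25 1 ['1.3 0.8 -1.2 2.4 2.1 0.7 -0.2', '1.3 0.5 -1.2 2.3 1.8 0.5 -0.0', '1.2 0.3 -1.0 2.3 1.3 0.3 0.4', '0.9 0.2 -0.6 2.1 0.6 0.2 1.1', '0.8 0.3 -0.7 2.0 0.6 0.4 1.1', '0.9 0.4 -0.8 1.9 0.7 0.5 0.9', '0.8 0.5 -0.9 1.7 0.9 0.6 0.8']
55 -0.25 -1 ['0.9 0.5 -0.6 2.4 2.6 0.4 2.3', '-0.1 0.3 0.5 2.4 4.1 0.3 0.7', 'None', '-0.2 0.2 0.5 2.2 -0.6 0.2 -1.0', '0.4 0.2 -0.1 2.0 0.1 0.3 -1.6', '0.3 0.3 -0.1 1.9 0.1 0.4 -1.7', '0.2 0.4 0.0 1.8 0.0 0.4 -1.6']
55 -0.4 1 ['1.2 0.8 -1.2 2.4 2.0 0.8 -0.3', '0.7 0.3 -0.5 2.4 2.1 0.3 -0.6', '0.8 0.2 -0.6 2.3 1.3 0.2 0.2', '0.8 0.2 -0.6 2.1 0.9 0.3 0.6', '0.8 0.3 -0.7 2.0 0.8 0.4 0.7', '0.8 0.4 -0.8 
[... 2350 characters left out ...]
.5 -0.8 1.6 0.6 0.8 1.1']
65 -0.25 -1 ['None', '-0.1 0.3 0.5 2.3 -1.0 0.2 -0.6', '0.5 0.2 -0.2 2.2 0.1 0.3 -1.6', '0.5 0.2 -0.3 2.0 0.1 0.5 -1.6', '0.5 0.3 -0.2 1.9 0.1 0.6 -1.7', '0.4 0.3 -0.2 1.8 0.1 0.6 -1.7', '0.3 0.4 -0.1 1.6 0.1 0.7 -1.7']
65 -0.4 1 ['1.1 0.6 -1.0 2.3 1.6 0.5 -0.0', '0.7 0.3 -0.4 2.3 0.9 0.2 0.6', '0.8 0.3 -0.6 2.2 0.6 0.4 0.9', '0.8 0.3 -0.6 2.0 0.5 0.5 1.0', '0.8 0.3 -0.7 1.9 0.5 0.6 1.0', '0.8 0.4 -0.7 1.7 0.6 0.7 0.9', '0.7 0.6 -0.8 1.6 0.7 0.8 0.8']
65 -0.4 -1 ['None', '-0.3 0.3 0.7 2.3 -1.0 0.2 -0.7', '0.4 0.2 -0.1 2.2 0.3 0.3 -2.0', '0.5 0.2 -0.2 2.0 0.3 0.5 -2.0', '0.4 0.3 -0.2 1.9 0.3 0.6 -2.0', '0.3 0.3 -0.2 1.8 0.2 0.6 -2.0', '0.2 0.4 -0.1 1.6 0.2 0.7 -1.9']
```

Run:
```python
from plant import robot
from h import *
for yo in (-.06,-.09):
 for a,yaw in ((55,-.4),(60,-.4),(60,-.5),(55,-.5)):
    out=[]
    e,_,_=tool(a,yaw)
    pts=[lidtcp(0,a,yaw,yo=yo)+np.array(v) for v in ((-.05,.02,.12),(-.035,.01,-.006),(0,0,-.006))]+[lidtcp(t,a,yaw,yo=yo) for t in (0,.3,.6,.9,1.2,1.5,1.85)]
    for p in pts:
      q=robot.inverse_kinematics(p,e)
      out.append('None' if q is None else ' '.join('%.2f'%v for v in q))
    print(yo,a,yaw);print('\n'.join(out))
```

```text
-0.06 55 -0.4
1.58 0.31 -1.27 2.38 1.46 0.28 0.22
None
1.34 0.83 -1.18 2.35 2.06 0.73 -0.18
1.34 0.81 -1.17 2.35 2.04 0.71 -0.17
1.36 0.59 -1.17 2.30 1.79 0.52 -0.03
1.09 0.32 -0.81 2.22 1.28 0.25 0.35
0.90 0.26 -0.62 2.10 0.72 0.28 0.87
0.89 0.31 -0.68 1.97 0.71 0.40 0.88
0.87 0.40 -0.74 1.83 0.79 0.50 0.81
0.79 0.52 -0.74 1.69 0.87 0.58 0.76
-0.06 60 -0.4
1.46 0.24 -1.12 2.33 0.92 0.27 0.74
1.37 0.76 -1.17 2.38 1.90 0.66 -0.08
1.33 0.80 -1.18 2.30 1.85 0.69 -0.01
1.33 0.78 -1.18 2.30 1.83 0.67 0.00
1.10 0.41 -0.81 2.26 1.44 0.29 0.23
0.89 0.27 -0.57 2.17 0.66 0.26 0.94
0.89 0.27 -0.61 2.04 0.51 0.39 1.07
0.84 0.32 -0.64 1.90 0.53 0.50 1.05
0.81 0.41 -0.68 1.77 0.61 0.60 0.98
0.79 0.54 -0.74 1.62 0.75 0.69 0.89
-0.06 60 -0.5
1.13 0.16 -0.79 2.34 0.82 0.24 0.68
1.33 0.76 -1.17 2.38 1.89 0.73 -0.20
1.30 0.80 -1.18 2.31 1.84 0.76 -0.12
1.30 0.78 -1.18 2.30 1.82 0.74 -0.11
0.91 0.36 -0.62 2.27 1.44 0.27 0.09
0.82 0.27 -0.54 2.17 0.81 0.30 0.68
0.85 0.27 -0.61 2.04 0.65 0.43 0.84
0.83 0.32 -0.66 1.90 0.65 0.55 0.83
0.80 0.41 -0.70 1.77 0.71 0.64 0.79
0.75 0.54 -0.73 1.62 0.81 0.73 0.74
-
[... 1150 characters left out ...]
 0.78 -1.17 2.35 1.88 0.70 -0.10
1.36 0.82 -1.18 2.28 1.83 0.73 -0.04
1.36 0.80 -1.18 2.28 1.81 0.72 -0.02
0.97 0.38 -0.62 2.24 1.38 0.25 0.21
0.88 0.29 -0.53 2.15 0.74 0.29 0.81
0.88 0.29 -0.58 2.02 0.58 0.42 0.95
0.84 0.33 -0.61 1.88 0.58 0.53 0.94
0.80 0.41 -0.63 1.75 0.64 0.62 0.89
0.74 0.53 -0.65 1.60 0.73 0.70 0.83
-0.09 55 -0.5
1.52 0.30 -1.18 2.36 1.47 0.30 0.16
1.40 0.81 -1.18 2.40 2.08 0.76 -0.27
1.36 0.84 -1.18 2.33 2.03 0.77 -0.20
1.36 0.82 -1.18 2.32 2.01 0.76 -0.19
1.38 0.62 -1.17 2.28 1.77 0.58 -0.05
0.96 0.30 -0.62 2.20 1.24 0.24 0.32
0.89 0.27 -0.59 2.07 0.81 0.32 0.72
0.88 0.32 -0.65 1.94 0.78 0.43 0.75
0.84 0.40 -0.68 1.81 0.82 0.53 0.72
0.75 0.51 -0.66 1.67 0.87 0.60 0.70
```

Run:
```python
from plant import robot
from h import *
a,yaw,yo=60,-.5,-.06
e,_,_=tool(a,yaw)
p0=lidtcp(0,a,yaw,yo=yo)
robot.grip(0.0,40)
robot.goto(p0+[-.05,.02,.12],e)
print(robot.sense()["tcp_pos"],p0)
try:
    print(robot.move_straight(p0+[-.035,.01,-.006],vel=.12,attitude=e,contact_N=12))
    print(robot.move_straight(p0+[0,0,-.006],vel=.08,attitude=e,contact_N=10))
except robot.IKError as x: print("IK",x)
s=robot.sense();print(s["t"],s["tcp_pos"],s["wrist_force"],s["joint_pos"])
for n in ("scene","wrist"):
    f=robot.grab_frame(n); pickle.dump(f,open(f"{n}1.pkl","wb")); cv2.imwrite(f"pics/{n}1.png",f["image"][:,:,::-1])
f=load("scene1.pkl");cv2.imwrite("pics/scene1c.png",cv2.resize(f["image"][180:300,190:350,::-1],(800,600),interpolation=cv2.INTER_CUBIC))
```

```text
[ 0.43123938 -0.23929708  0.17043129] [ 0.48084801 -0.2579886   0.04997372]
False
False
4.8417 [ 0.48091116 -0.25805512  0.04389923] [-0.3266873  -0.47698547 -0.48052846] [ 0.96453477  0.54423488 -0.70040226  2.32098072  1.98153163  0.40883793
 -0.40378431]
```

View pics/scene1c.png

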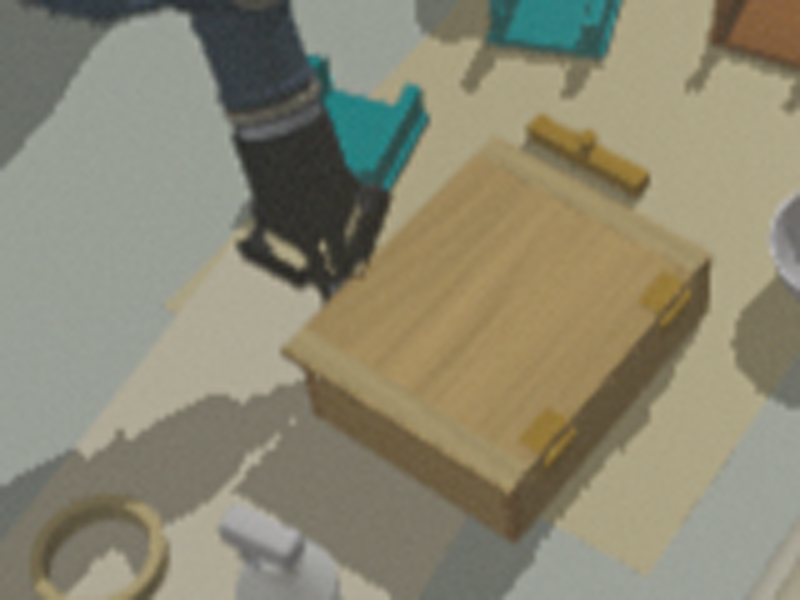

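View pics/wrist1.png

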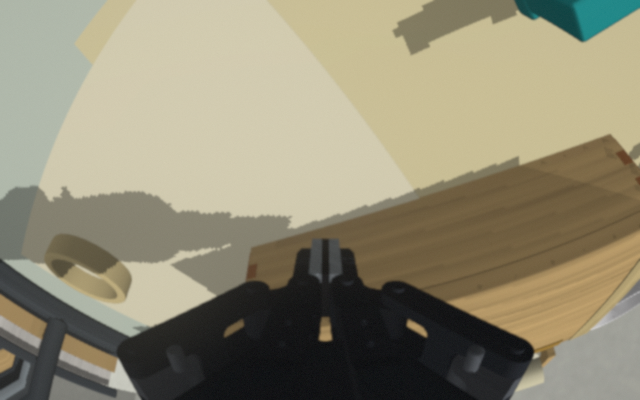

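The fingertips sit just under the lip in front of the front wall, with no contact force. I'll now follow the arc.

Run:
```python
from plant import robot
from h import *
a,yaw,yo=60,-.5,-.06
e,_,_=tool(a,yaw)
for th in [0,.18,.36,.54,.72,.9,1.05,1.2]:
    try: c=robot.move_straight(lidtcp(th,a,yaw,yo=yo),vel=.12,attitude=e,contact_N=25)
    except robot.IKError as x: print("IK",th,x);break
    s=robot.sense();print(th,c,round(s["t"],1),s["wrist_force"].round(1),s["joint_pos"].round(2))
    if c: break
f=robot.grab_frame("scene"); pickle.dump(f,open(f"scene2.pkl","wb"))
cv2.imwrite("pics/scene2c.png",cv2.resize(f["image"][160:300,190:376,::-1],(797,600),interpolation=cv2.INTER_CUBIC))
```

```text
0 False 5.2 [-2.6  0.4 -1.7] [ 0.96  0.52 -0.69  2.32  1.95  0.39 -0.38]
0.18 False 5.7 [-1.2  1.1 -1.3] [ 0.9   0.41 -0.61  2.3   1.7   0.29 -0.17]
0.36 False 6.2 [-1.8  1.4 -1.4] [ 0.91  0.34 -0.62  2.25  1.3   0.27  0.22]
0.54 False 6.6 [-1.  -1.  -0.5] [ 1.    0.32 -0.74  2.19  1.04  0.34  0.48]
0.72 False 7.1 [-0.5 -1.  -1.2] [ 1.05  0.32 -0.83  2.11  0.9   0.42  0.62]
0.9 False 7.6 [-1.   0.5 -0.2] [ 1.06  0.33 -0.87  2.03  0.83  0.5   0.69]
1.05 False 8.0 [-1.1 -0.4 -0.3] [ 1.03  0.35 -0.89  1.96  0.81  0.56  0.7 ]
1.2 False 8.4 [-0.7 -0.1 -0.1] [ 1.    0.38 -0.89  1.89  0.81  0.62  0.71]
```

View pics/scene2c.png

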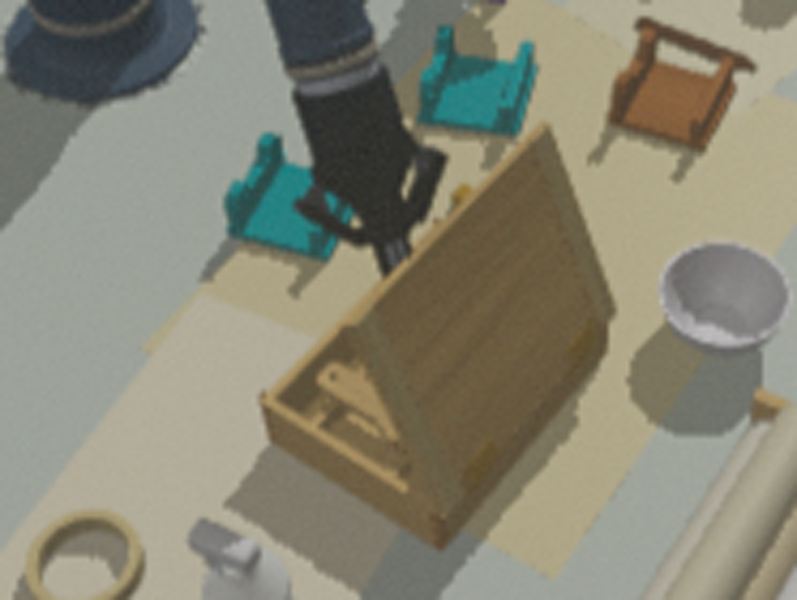

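Run:
```python
from plant import robot
from h import *
a,yaw,yo=60,-.5,-.06
e,_,_=tool(a,yaw)
for th in [1.4,1.55,1.7,1.84]:
    try: c=robot.move_straight(lidtcp(th,a,yaw,yo=yo),vel=.1,attitude=e,contact_N=25)
    except robot.IKError as x: print("IK",th,x);break
    s=robot.sense();print(th,c,round(s["t"],1),s["wrist_force"].round(1),s["joint_pos"].round(2))
    if c: break
robot.sleep(.3)
f=robot.grab_frame("scene"); pickle.dump(f,open(f"scene3.pkl","wb"))
cv2.imwrite("pics/scene3c.png",cv2.resize(f["image"][160:300,190:376,::-1],(797,600),interpolation=cv2.INTER_CUBIC))
```

```text
1.4 False 9.0 [-0.8  0.2 -0.6] [ 0.94  0.43 -0.88  1.8   0.82  0.68  0.71]
1.55 False 9.4 [-0.4  0.1 -0.4] [ 0.9   0.48 -0.86  1.74  0.84  0.71  0.71]
1.7 False 9.9 [-0.2 -1.1  0.4] [ 0.85  0.52 -0.84  1.68  0.86  0.74  0.7 ]
1.84 False 10.3 [0.2 0.1 0.1] [ 0.81  0.57 -0.82  1.62  0.88  0.76  0.69]
```

View pics/scene3c.png

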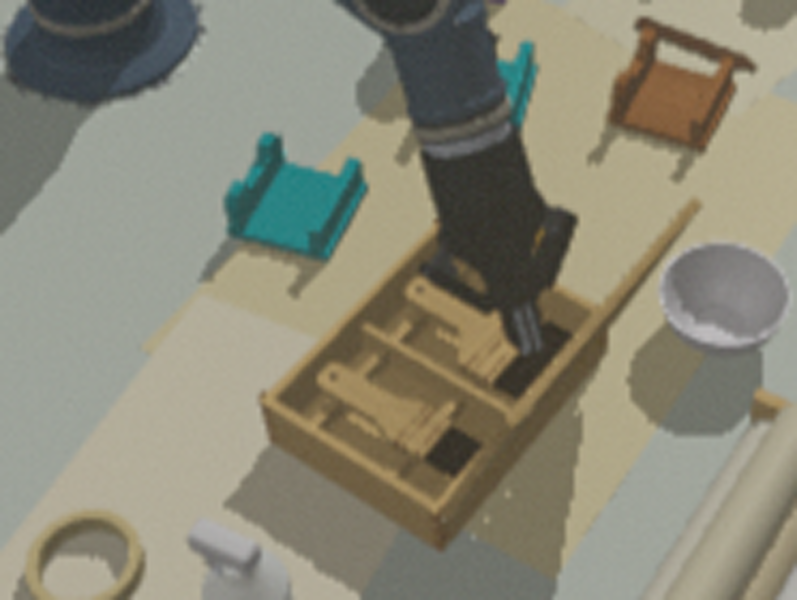

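The lid is open past upright. The scene crop shows the wide brush in the left (+y) half at about (490,340) and the narrow one in the right half at about (400,410). I'll retreat and look straight down with the wrist camera over the box, then over the rest.

Run:
```python
from plant import robot
from h import *
s=robot.sense(); p=s["tcp_pos"]; 
robot.move_straight(p+[-.09,.03,.06],vel=.2)
e=np.array([np.pi,0,-np.pi/2-.05])
best=None
for y in (e[2],e[2]+np.pi):
    q=robot.inverse_kinematics([.56,-.18,.33],[np.pi,0,y]); print(y,q)
    if q is not None:
        d=abs(q-s["joint_pos"]).max()
        if best is None or d<best[0]: best=(d,y)
robot.goto([.56,-.18,.33],[np.pi,0,best[1]])
robot.sleep(.2)
for n in ("wrist","top","scene"):
    f=robot.grab_frame(n); pickle.dump(f,open(f"{n}4.pkl","wb")); cv2.imwrite(f"pics/{n}4.png",f["image"][:,:,::-1])
s=robot.sense();print(best,s["t"],s["tcp_pos"],s["tcp_rot"],s["joint_pos"])
```

```text
-1.6207963267948966 [ 0.62251644  0.30367741 -0.49251125  1.60770538  0.14869668  1.26765086
 -1.51622208]
1.5207963267948965 [ 1.01230282  0.45977695 -1.08734301  1.587554    0.41465893  1.34769059
  1.39516292]
(np.float64(0.7007304073607233), np.float64(1.5207963267948965)) 12.35 [ 0.55986277 -0.17999766  0.32987482] [-3.14156051e+00  6.80702419e-04  1.52058765e+00] [ 1.01205447  0.45933166 -1.08691     1.58814786  0.41489765  1.34731028
  1.39480777]
```

View pics/wrist4.png

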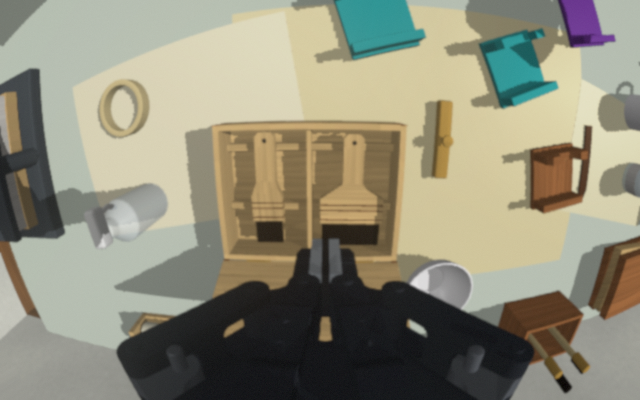

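View pics/scene4.png

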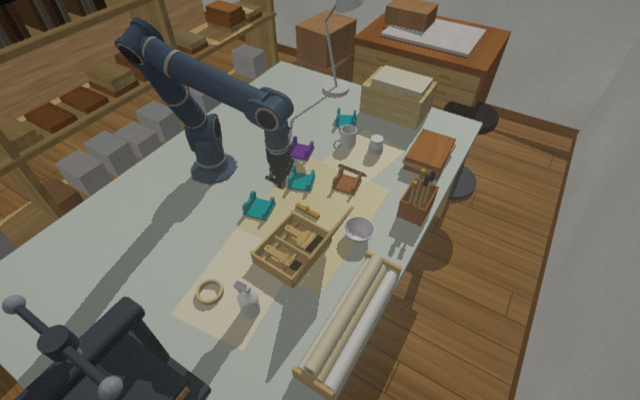

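The wrist view has image up = towards the robot. It shows the wide brush (head about 350,208; handle about 352,165) in the +y half and the narrow one at (268,190). I'll measure it in an enlarged crop.

```bash
cat >> h.py <<'E'
def wray(f,u,v):
    R=np.array(f["R"]);t=np.array(f["t"]); dx,dy=u-f["cx"],v-f["cy"]; r=np.hypot(dx,dy); th=r/f["fx"]
    k=np.sin(th)/r if r>1e-9 else 1/f["fx"]
    return -R.T@t, R.T@np.array([dx*k,dy*k,np.cos(th)])
def won(f,u,v,z):
    c,d=wray(f,u,v); return c+d*(z-c[2])/d[2]
def wproj(f,X):
    c=np.array(f["R"])@X+np.array(f["t"]); rr=np.hypot(c[0],c[1]); th=np.arctan2(rr,c[2]); return f["cx"]+f["fx"]*th*c[0]/rr, f["cy"]+f["fx"]*th*c[1]/rr
def rectify(f,xr,yr,z,n=4000.):
    "orthophoto of the plane z; up=+x, left=+y; n px/m"
    H=int((xr[1]-xr[0])*n);W=int((yr[1]-yr[0])*n)
    X=xr[1]-(np.arange(H)+.5)/n; Y=yr[1]-(np.arange(W)+.5)/n
    YY,XX=np.meshgrid(Y,X); P=np.stack([XX,YY,np.full_like(XX,z)],-1)@np.array(f["R"]).T+np.array(f["t"])
    rr=np.hypot(P[...,0],P[...,1])+1e-12; th=np.arctan2(rr,P[...,2])
    return cv2.remap(f["image"],(f["cx"]+f["fx"]*th*P[...,0]/rr).astype(np.float32),(f["cy"]+f["fx"]*th*P[...,1]/rr).astype(np.float32),cv2.INTER_CUBIC)
E
python3 - <<'E'
from h import *
f=load("wrist4.pkl")
c=-np.array(f["R"]).T@np.array(f["t"]); print(c)
cv2.imwrite("pics/w4c.png",cv2.resize(f["image"][115:265,205:415,::-1],(800,571),interpolation=cv2.INTER_CUBIC))
o=rectify(f,(.5,.70),(-.21,-.07),.044,4000); cv2.imwrite("pics/w4o.png",cv2.resize(o[:,:,::-1],(420,600)))
E
```

```text
[ 0.48528552 -0.17677752  0.46127976]
```

View pics/w4c.png

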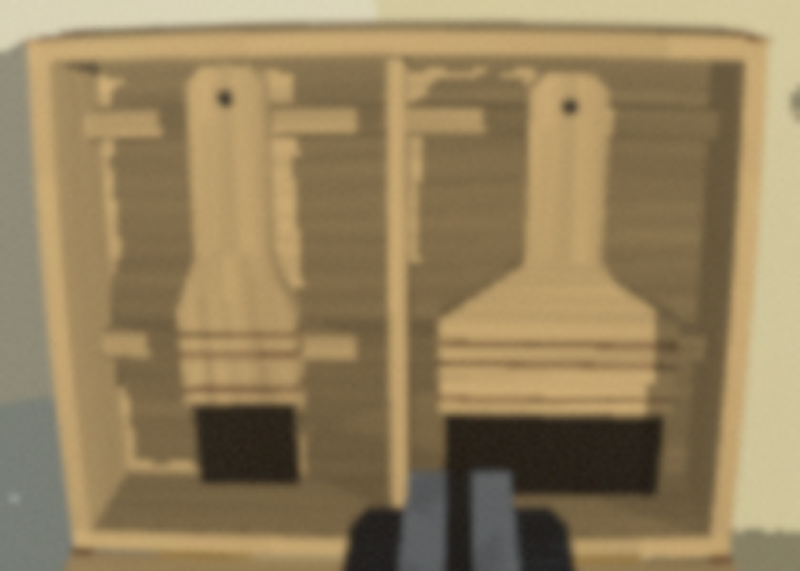

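View pics/w4o.png

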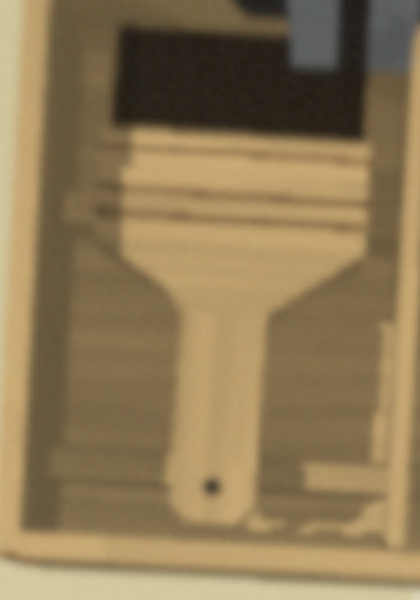

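Run:
```python
from h import *
f=load("wrist4.pkl")
o=rectify(f,(.5,.70),(-.21,-.07),.044,4000)
g=cv2.GaussianBlur(o.astype(np.float32).sum(2),(0,0),3); gx=cv2.Sobel(g,cv2.CV_32F,1,0)
for r in range(430,660,20):
    l=np.argmax(gx[r,180:300])+180; q=np.argmin(gx[r,300:400])+300
    print("x%.4f yL %.4f yR %.4f w %.1f c %.4f"%(.7-r/4000,-.07-l/4000,-.07-q/4000,(q-l)/4,-.07-(l+q)/8000))
gy=cv2.Sobel(g,cv2.CV_32F,0,1)
for c in range(170,480,30):
    r=np.argmax(gy[130:230,c])+130; print("root y%.4f x%.4f"%(-.07-c/4000,.7-r/4000))
for c in (260,280,300): 
    r=np.argmin(gy[620:760,c])+620; print("end x",.7-r/4000)
for r in (280,300,320):
    print('head', .7-r/4000, [-.07-i/4000 for i in (100+np.argmax(gx[r,100:180]),450+np.argmin(gx[r,450:520]))])
# rim corners at z=.065 from wrist
o=rectify(f,(.46,.72),(-.37,-.05),.065,2500); cv2.imwrite("pics/w4rim.png",o[:,:,::-1])
```

```text
x0.5925 yL -0.1300 yR -0.1588 w 28.8 c -0.1444
x0.5875 yL -0.1300 yR -0.1580 w 28.0 c -0.1440
x0.5825 yL -0.1295 yR -0.1580 w 28.5 c -0.1437
x0.5775 yL -0.1290 yR -0.1570 w 28.0 c -0.1430
x0.5725 yL -0.1288 yR -0.1568 w 28.0 c -0.1427
x0.5675 yL -0.1285 yR -0.1565 w 28.0 c -0.1425
x0.5625 yL -0.1278 yR -0.1562 w 28.5 c -0.1420
x0.5575 yL -0.1278 yR -0.1560 w 28.2 c -0.1419
x0.5525 yL -0.1270 yR -0.1557 w 28.8 c -0.1414
x0.5475 yL -0.1255 yR -0.1557 w 30.2 c -0.1406
x0.5425 yL -0.1247 yR -0.1552 w 30.5 c -0.1400
x0.5375 yL -0.1430 yR -0.1550 w 12.0 c -0.1490
root y-0.1125 x0.6580
root y-0.1200 x0.6577
root y-0.1275 x0.6570
root y-0.1350 x0.6562
root y-0.1425 x0.6560
root y-0.1500 x0.6557
root y-0.1575 x0.6547
root y-0.1650 x0.6545
root y-0.1725 x0.6540
root y-0.1800 x0.6537
root y-0.1875 x0.6530
end x 0.52625
end x 0.5402499999999999
end x 0.5255
head 0.6299999999999999 [np.float64(-0.11025000000000001), np.float64(-0.19175)]
head 0.625 [np.float64(-0.11050000000000001), np.float64(-0.19225)]
head 0.62 [np.float64(-0.11050000000000001), np.float64(-0.19175)]
```

View pics/w4rim.png

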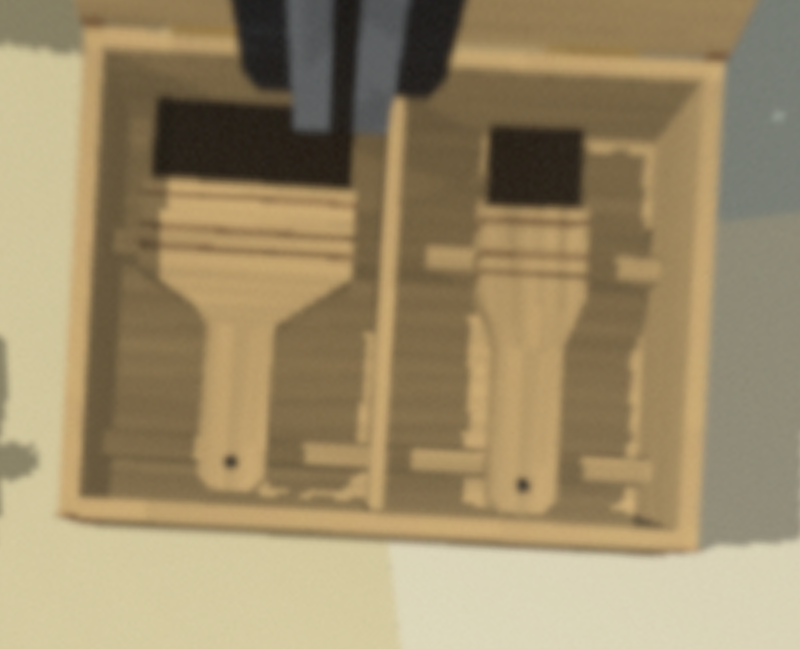

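Brush measured: handle width 28.0 mm (28 expected), root-to-end about 130 mm (129 expected), yaw about -0.068, grip point about (0.579,-0.143). At the grip point the pads clear both battens. Before grasping I'll check that both jaw orientations can reach over the rest, then take the brush.

Run:
```python
from plant import robot
from h import *
G=np.array([.579,-.1432,.026]); 
for y in (1.503,1.503-np.pi):
  for p,dy in ((G,0),([.60,.23,.08],.212),([.60,.23,.16],.212),([.67,.23,.25],.212)):
    q=robot.inverse_kinematics(p,[np.pi,0,y+dy]); print(round(y,2),None if q is None else q.round(2))
```

```text
1.5 [ 0.74  0.76 -0.81  1.86  0.73  0.85  1.06]
1.5 [ 0.15  0.76 -0.87  1.72  0.68  0.99  0.74]
1.5 [ 0.2   0.69 -0.96  1.66  0.62  1.12  0.78]
1.5 [ 0.19  0.72 -1.    1.4   0.6   1.35  0.89]
-1.64 [-0.45  0.81  0.91  1.93 -0.86  0.85 -0.71]
-1.64 [-0.18  0.61 -0.35  1.74  0.27  0.84 -2.08]
-1.64 [-0.13  0.53 -0.43  1.68  0.25  0.99 -2.07]
-1.64 [-0.12  0.56 -0.43  1.42  0.23  1.22 -1.99]
```

Yaw 1.503 works throughout. Now the grasp.

```bash
python3 - <<'E'
from plant import robot
from h import *
G=np.array([.579,-.1432,.026]); e=[np.pi,0,1.503]
robot.goto(G+[0,0,.10],e)
robot.grip(.62,40)
f=robot.grab_frame("wrist"); cv2.imwrite("pics/w5.png",f["image"][:,:,::-1])
c=robot.move_straight(G,vel=.08,contact_N=12)
s=robot.sense();print(c,s["t"],s["tcp_pos"],s["wrist_force"])
f=robot.grab_frame("wrist"); cv2.imwrite("pics/w6.png",f["image"][:,:,::-1])
E
python3 -c "
import cv2,numpy as np
cv2.imwrite('pics/w56.png',np.hstack([cv2.resize(cv2.imread('pics/%s.png'%n)[100:400,120:520],(400,300)) for n in('w5','w6')]))"
```

```text
False 15.1917 [ 0.57942754 -0.14322693  0.02655631] [-0.30702439  0.07100822  0.29970583]
```

View pics/w56.png

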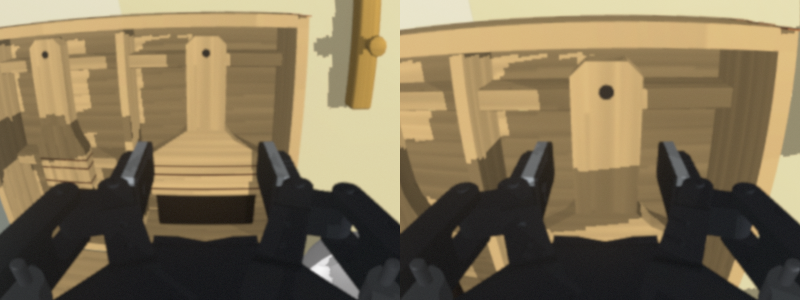

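The fingers straddle the wide brush's handle evenly, with nothing touched. Close and lift.

Run:
```python
from plant import robot
from h import *
robot.grip(0.0,90)
s=robot.sense();print(s["t"],s["opening"],s["wrist_force"])
robot.move_straight(s["tcp_pos"]+[0,0,.03],vel=.06)
s=robot.sense();print(s["t"],s["opening"],s["wrist_force"],s["torque"])
robot.move_straight(s["tcp_pos"]+[-.01,0,.14],vel=.15)
s=robot.sense();print(s["t"],s["opening"],s["tcp_pos"],s["wrist_force"],s["torque"])
for n in ("wrist","scene"):
    f=robot.grab_frame(n); pickle.dump(f,open(f"{n}7.pkl","wb")); cv2.imwrite(f"pics/{n}7.png",f["image"][:,:,::-1])
cv2.imwrite("pics/scene7c.png",cv2.resize(f["image"][140:300,200:400,::-1],(750,600),interpolation=cv2.INTER_CUBIC))
```

```text
15.5917 0.3143258875909577 [-0.9557069  -0.114506    4.51917603]
16.25 0.3115274078767555 [-0.20534657  0.67014693 -0.77131455] [0.01932572 0.03766896 0.05317659]
17.3333 0.312565553848601 [ 0.56852985 -0.14349443  0.19564579] [ 0.0406572   0.11462123 -1.53693196] [0.0154837  0.04036994 0.00043319]
```

View pics/wrist7.png

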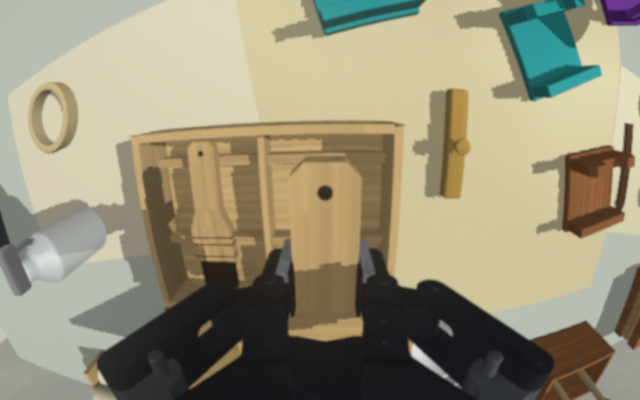

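View pics/scene7c.png

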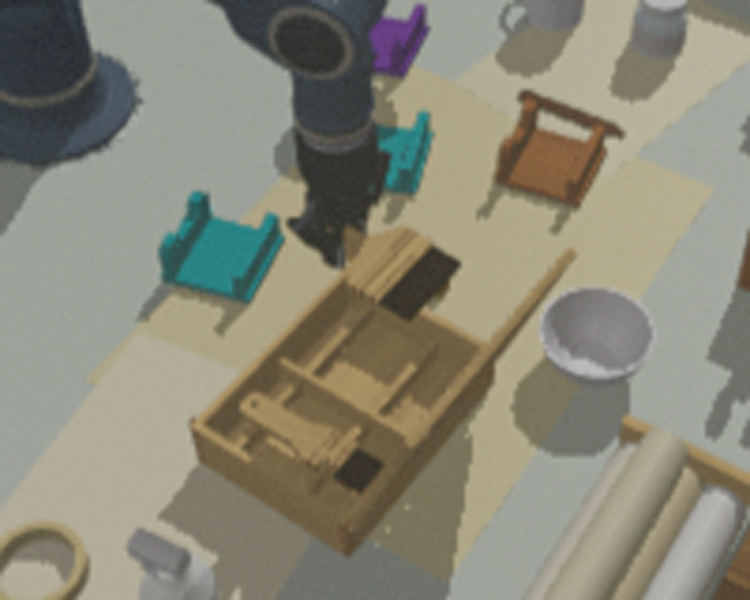

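The brush is held level and the box keeps the narrow brush. Next I'll look at the rest from close by on the way over.

Run:
```python
from plant import robot
from h import *
s=robot.sense()
robot.move_straight([.60,-.10,.26],vel=.2)
robot.goto([.68,.16,.26],[np.pi,0,1.65])
robot.sleep(.2)
f=robot.grab_frame("wrist"); pickle.dump(f,open("wrist8.pkl","wb")); cv2.imwrite("pics/wrist8.png",f["image"][:,:,::-1])
s=robot.sense();print(s["t"],s["opening"],s["tcp_pos"],s["tcp_rot"],s["torque"],s["joint_pos"].round(2))
print(-np.array(f["R"]).T@np.array(f["t"]))
o=rectify(f,(.52,.70),(.13,.33),.045,3000); cv2.imwrite("pics/w8o.png",o[:,:,::-1])
```

```text
19.3083 0.31150761084717005 [0.68037927 0.15801841 0.26006218] [3.14144083e+00 7.62602303e-04 1.64729259e+00] [ 0.02496349 -0.0019044   0.00871654] [ 0.3   0.69 -0.99  1.41  0.58  1.35  0.93]
[0.60605352 0.15149905 0.39186989]
```

View pics/wrist8.png

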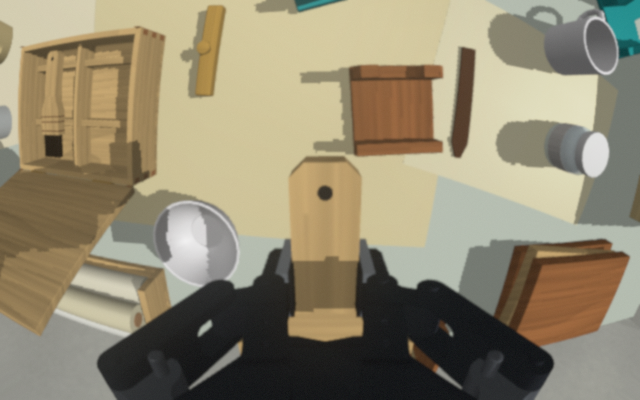

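View pics/w8o.png

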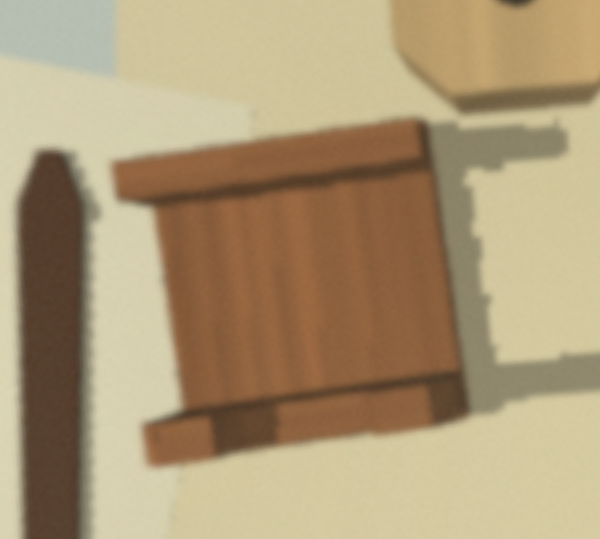

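The wrist orthophoto at z=45 mm shows the rest's plain rail from (112,162) to (420,119), 104 mm long as stated. The notch is centred at about y=0.229 on the near rail. That gives seat (0.6027,0.2344) and yaw about 0.135. I'll cross-check with the top view.

Run:
```python
from h import *
f=load("top0.pkl"); im=f["image"].astype(np.float32)
# far rail top corners in 10x crop (offset 240,150)
for u,v in [(192,178),(495,130),(245,490),(548,442)]:
    print(onplane(f,240+u/10-.45,150+v/10-.45,.045).round(4))
# predicted corners from wrist estimate
S=np.array([.6027,.2344]);y=.135
X=np.array([np.cos(y),np.sin(y)]);Y=np.array([-X[1],X[0]])
for a,b in [(.051,.052),(.051,-.052)]: print("pred",S+a*X+b*Y)
f=load("wrist8.pkl"); o=rectify(f,(.52,.70),(.13,.33),.045,3000)
g=cv2.GaussianBlur(o.astype(np.float32)[...,2]-0*o[...,0],(0,0),2); gy=cv2.Sobel(g,cv2.CV_32F,0,1)
pts=[]
for c in range(130,410,20):
    r0=int(162-(c-112)*.14); r=np.argmin(gy[r0-15:r0+15,c])+r0-15; pts.append((c,r))
pts=np.array(pts,float); k=np.polyfit(pts[:,0],pts[:,1],1); print("far edge slope",np.arctan(-k[0]),pts[:,1]-np.polyval(k,pts[:,0]))
print("far edge mid x", .70-np.polyval(k,266)/3000)
```

```text
[0.6448 0.2906 0.045 ]
[0.6593 0.1903 0.045 ]
[0.5413 0.2736 0.045 ]
[0.5557 0.1737 0.045 ]
pred [0.64623727 0.29279098]
pred [0.66023466 0.18973724]
far edge slope 0.1453414990951709 [ 0.68571429 -0.38681319 -0.45934066  0.46813187 -0.6043956   0.32307692
  0.25054945 -0.82197802  0.10549451  1.03296703 -1.03956044 -0.11208791
  0.81538462 -0.25714286]
far edge mid x 0.6538641758241758
```

The two views agree within 2 mm. Using seat (0.602,0.234) and yaw 0.142, I'll carry the brush over and lower it.

Run:
```python
from plant import robot
from h import *
T=np.array([.5913,.2324,.0416]); e=[np.pi,0,1.713]
robot.goto(T+[0,0,.10],e)
robot.move_straight(T+[0,0,.04],vel=.12,attitude=e)
robot.sleep(.2)
s=robot.sense();print(s["t"],s["tcp_pos"],s["tcp_rot"],s["wrist_force"])
f=robot.grab_frame("wrist"); pickle.dump(f,open("wrist9.pkl","wb")); cv2.imwrite("pics/wrist9.png",f["image"][:,:,::-1])
f=robot.grab_frame("scene"); pickle.dump(f,open("scene9.pkl","wb")); cv2.imwrite("pics/scene9c.png",cv2.resize(f["image"][130:230,290:420,::-1],(780,600),interpolation=cv2.INTER_CUBIC))
```

```text
20.8583 [0.59177893 0.23279595 0.08258079] [ 3.13994432e+00 -4.47403534e-04  1.71304301e+00] [ 0.36618473 -0.23863687 -0.11860577]
```

View pics/wrist9.png

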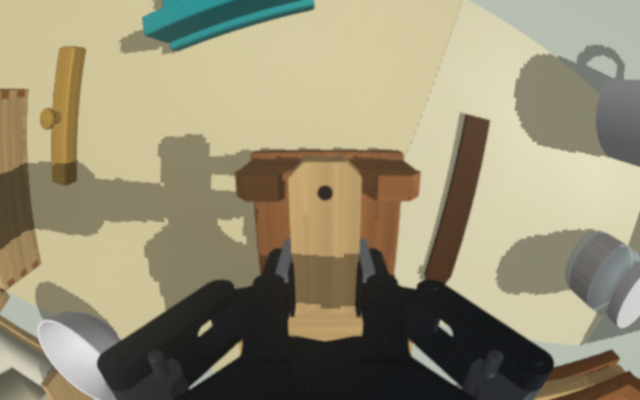

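View pics/scene9c.png

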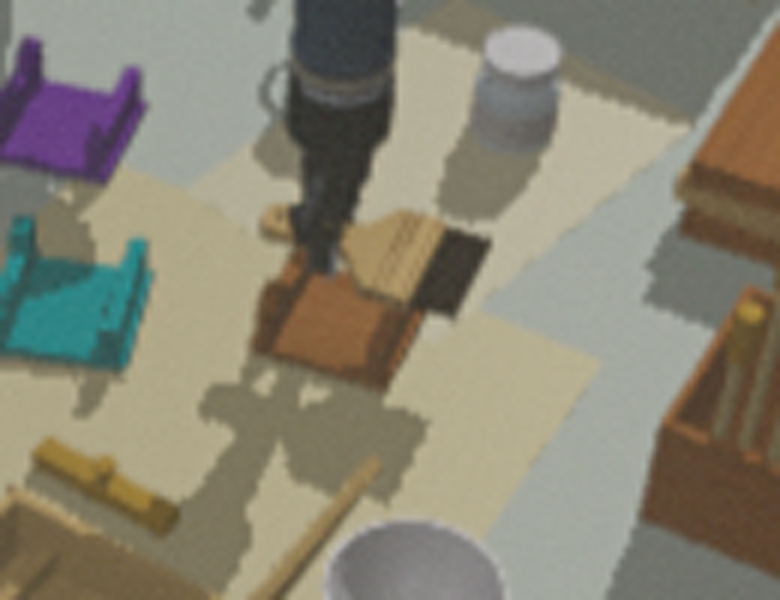

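In the wrist view the handle (columns 288–362, centre 325) is centred over the notch (cheeks 237–420, centre 328) and in line with the rest. Now lower until contact.

Run:
```python
from plant import robot
from h import *
T=np.array([.5913,.2324,.0416]); e=[np.pi,0,1.713]
print(robot.move_straight(T+[0,0,.008],vel=.05,attitude=e,contact_N=6))
s=robot.sense();print(s["tcp_pos"],s["wrist_force"],s["torque"])
print(robot.move_straight(T+[0,0,-.004],vel=.015,contact_N=3.5))
s=robot.sense();print(s["t"],s["tcp_pos"],s["wrist_force"],s["torque"])
f=robot.grab_frame("scene"); pickle.dump(f,open("scene10.pkl","wb")); cv2.imwrite("pics/scene10c.png",cv2.resize(f["image"][130:230,290:420,::-1],(780,600),interpolation=cv2.INTER_CUBIC))
```

```text
False
[0.59140049 0.23262357 0.04971963] [ 0.43650536  0.34791966 -0.56903955] [0.03962592 0.04787903 0.01000634]
True
22.3167 [0.59128681 0.23232327 0.04162621] [-0.54576928  0.47177429  4.68619204] [-0.07863236  0.04621424  0.03717629]
```

View pics/scene10c.png

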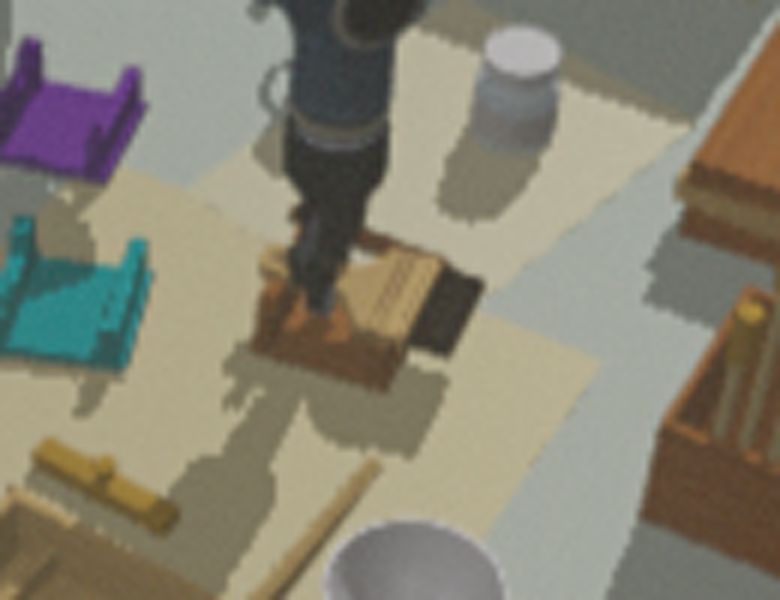

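Contact came exactly at the predicted height (TCP z=0.0416). Release and back away straight up.

Run:
```python
from plant import robot
from h import *
robot.grip(.55,20)
s=robot.sense();print(s["t"],s["opening"],s["wrist_force"])
robot.move_straight(s["tcp_pos"]+[0,0,.12],vel=.12)
s=robot.sense(); p=s["tcp_pos"]
robot.goto([.66,.17,.26],[np.pi,0,1.65]); robot.sleep(.3)
for n in ("wrist","scene","top"):
    f=robot.grab_frame(n); pickle.dump(f,open(f"{n}11.pkl","wb")); cv2.imwrite(f"pics/{n}11.png",f["image"][:,:,::-1])
    if n=="wrist": cv2.imwrite("pics/w11o.png",rectify(f,(.52,.74),(.13,.33),.059,2700)[:,:,::-1])
    if n=="scene": cv2.imwrite("pics/scene11c.png",cv2.resize(f["image"][130:290,230:430,::-1],(750,600),interpolation=cv2.INTER_CUBIC))
print(robot.sense()["t"])
```

```text
22.7 0.5492068706595217 [ 0.42533686 -0.31347569 -0.17897517]
24.9
```

View pics/w11o.png

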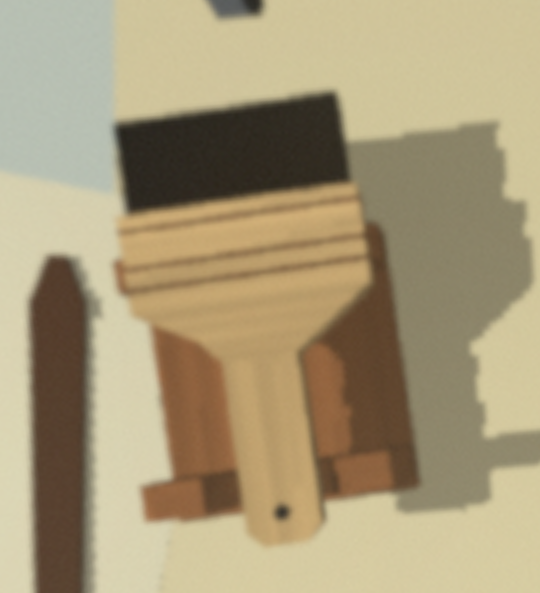

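View pics/scene11c.png

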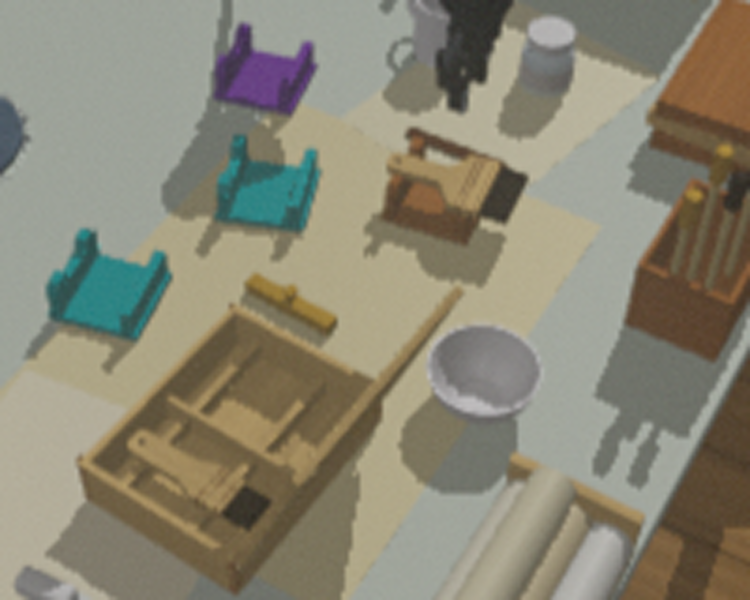

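View pics/top11.png

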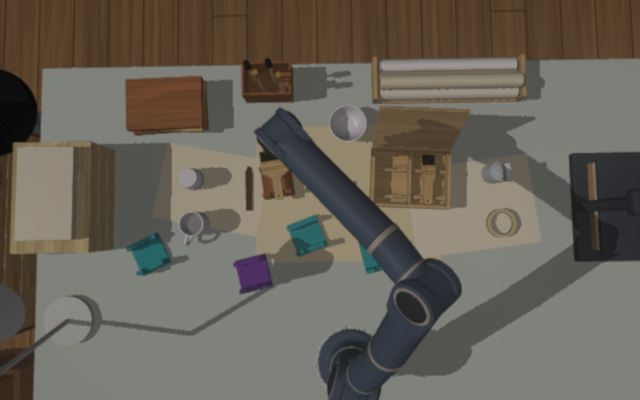

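In the orthophoto the brush root is at x'≈+65 mm, y'≈-2 mm in the rest's frame. It is aligned within about 0.01 rad, and the handle lies inside the notch about 3 mm off centre. Last, a check on the bystanders and lid angle, then hand-in.

Run:
```python
from plant import robot
from h import *
a=load("scene0.pkl")["image"].astype(int);b=load("scene11.pkl")["image"].astype(int)
d=abs(a-b).max(2)
for n,(x0,x1,y0,y1) in dict(weight=(292,322,203,221),bowl=(343,376,217,243),jar=(366,386,133,155),tape=(192,226,277,306),mister=(234,260,280,315),folder=(338,366,160,180),mug=(336,358,124,150)).items():
    print(n,(d[y0:y1,x0:x1]>40).mean().round(3))
# folder in wrist views (table plane)
for n in ("wrist8","wrist11"):
    o=rectify(load(n+".pkl"),(.5,.66),(.26,.34),.005,2000); m=(o.max(2)<105).astype(np.uint8)
    k=max(cv2.findContours(m,0,1)[0],key=cv2.contourArea); print(n,cv2.minAreaRect(k))
P=cloud(load("top11.pkl")); q=P[110:146,385:450].reshape(-1,3); q=q[(q[:,2]>.09)&(q[:,2]<.3)&(abs(q[:,1]+.21)<.12)&(q[:,0]>.68)]
c=q.mean(0);n=np.linalg.svd(q-c,full_matrices=False)[2][2]; ang=np.pi/2+np.arctan2(abs(n[2]),abs(n[0])); print("lid angle",len(q),ang,q.max(0))
B=cloud(load("wrist11.pkl")) if 0 else None
s=robot.sense();print(s["t"],s["wrist_force"])
```

```text
weight 0.069
bowl 0.013
jar 0.0
tape 0.0
mister 0.096
folder 0.212
mug 0.406
wrist8 ((20.5, 159.0), (292.0, 41.0), 90.0)
wrist11 ((20.0, 158.5), (40.0, 293.0), 0.0)
lid angle 2166 1.9208951578147921 [ 0.77945702 -0.10421493  0.27243786]
24.9 [ 0.14482885 -0.35356155  1.04246372]
```

Run:
```python
from plant import robot
print(robot.close_job(), robot.sense()["t"])
```

```text
the job is handed in; nothing more can be done
the job is handed in; nothing more can be done
```

The job is handed in, at about 25 s on the robot's clock. The lid is open, the wide brush lies on the brown wooden rest, and the narrow brush is still in the box.

**What I did:** I raised the lid by its front lip with closed, tilted fingers and pushed it over onto its stop. Then I gripped the wide brush by its handle (90 N) and lifted it out. I lowered it onto the rest until it made contact at the predicted height, then let go and backed off upwards.

**Last checks:**
- **Lid:** its angle measured 1.92, which is the stop.
- **Brush:** its root is about 65 mm ahead of the rest's centre. It is about 2 mm off to the side there, about 3 mm at the notch, and in line within 0.01 rad. The handle is clear of the notch cheeks, and the bristles hang free beyond the rail.
- **Bench:** the paper folder measured the same before and after. The bowl, jar, tape and paperweight looked unchanged in the pictures.
- **Less certain:** the picture comparison did flag differences around the mug, folder and mister, and a small one at the paperweight. I put these down to the arm blocking the mug, the brush near the folder, and the open lid's changed shadow. The top view shows all of them except the paperweight, which the arm hides, where they were. I ran no separate measurement of the mug, mister or paperweight.
- **Robot:** it was clear of everything at hand-in, about 20 cm above the rest.

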